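Open the cold-water gate valve and back it off a quarter turn

TASK

Open the cold-water valve on the lab bench, the one with the blue handwheel: crank it anticlockwise (seen from above) by its upright handle, more than one full turn, until you feel it come up against its stop, then turn it back a quarter turn so that the valve cannot seize, and let go. Leave the hot-water valve with the red handwheel as it is.

Things in the scene. Friction and masses are not known exactly. Their poses are not given: they have to be found in the camera images.
- cold_wheel (a joint): turning angle of the blue handwheel of the cold-water valve, rad, growing anticlockwise seen from above (opening); 0 = shut, hard stop at 14.14 (2 and a quarter turns). It starts 1.2 to 1.9 turns short of the stop. The wheel lies level, its axis is vertical, its rim 112 mm across over all. It turns stiffly but evenly, about 2 N at the handle (holding it a millimetre or two off its circle adds several newtons more), and stays where it is left; at the stop it gives no further.
- cold_handle (a point): grip point, on the axis of the upright crank handle on the blue wheel: a black plastic sleeve 22 mm in diameter and 52 mm tall that spins freely on its pin, so that a gripper can hold it from above and go round without turning. It stands on the rim, 50 mm from the wheel's axis; this point lies 145 mm above the bench, 22 mm below the sleeve's top, and 34 mm above the top of the rim, and circles with the wheel.
- cold_hub (a point): centre of the blue wheel, on its vertical axis, 105 mm above the bench, 40 mm lower than the handle's grip point. The hub's top, a small nut, is 12 mm above this point. Below the wheel is a brass valve body on a 100 x 200 mm steel plate, pipes bending down into the bench; it is fixed. Things standing within 250 mm of it are lower than its handle.
- hot_handle (a point): the same point of the same handle on the red handwheel of the hot-water valve, which is of the same make and stands beside the cold one, on either side, axes at least 200 mm apart. To be left alone.
Mind the look-alikes: they are no part of the job. What is shaped like the part that bears cold_wheel but orange is not meant.

How it is judged (in metres and radians):
On the way:
1. the blue wheel is opened up to its stop (within 7 degrees) (value of joint cold_wheel above 14.02 rad), for 0.1 s.
At the end, for the whole second after the job is handed in: The blue wheel, having been at its stop, rests a quarter turn (90 degrees, give or take 20) back from it, released and still; the red wheel is where it was (its handle within 15 mm) (value of joint cold_wheel between 12.216 and 12.916 rad and velocity of joint cold_wheel between -0.05 and 0.05 rad/s and distance of hot_handle from where it was at the start of the episode below 0.015 m); the robot touches nothing.
It fails at once if the red wheel is turned (its handle moves more than 15 mm) (distance of hot_handle from where it was at the start of the episode above 0.015 m).
It also fails if it takes over 64 s, if anything falls off the work surface, if the arm or the gripper's body presses on something with over 40 N, if the wrist force passes 120 N, or if a joint passes its speed limit or range.

ROBOT

A 6-joint arm with a two-finger parallel gripper is mounted at the origin on the work surface. World frame = base frame: x ahead of the robot, y to its left, z up, the work surface at z = 0. Lengths are in mm, angles in degrees, forces in N, time in s.
With the tool pointing down it reaches from about 275 to 850 mm from the base axis. Payload 5.2 kg.
Tool frame: the origin (TCP) lies at the very end of the fingers, on their centre line; the grasp point (between the pads) lies 19 mm behind it; z points along the fingers, y is the line along which they close (so a half turn about z gives the same grasp; the last joint's range is limited). The gripper opens to 85 mm and grips with 20 to 120 N. Pads are 22 mm wide; open, the fingers measure 114 mm over their backs; the gripper's body (76 mm by 85 mm) begins 54 mm behind the grasp point. The pads swing forward as they close: fully open they stand 13 mm farther back than shut.
Start: joints at [62.235, 14.817, 87.949, -0, 77.235, -11.62], TCP at [152.924, 528.317, 198.81] pointing down, gripper open.
Joint ranges: [-179.93, 179.93], [-52.35, 119.4], [10.71, 147.94], [-69.91, 249.91], [12.55, 155.21], [-178.61, 178.61]. Speed limits (degrees/s): [147.25, 147.25, 180, 180, 180, 180].

INTERFACE

Orientations are given as a 3x3 rotation matrix whose columns are the frame's x, y, z axes.
In Python, from plant import * gives the robot as it stands.
- The arm moves only by the tool play_rows, never from a script. Its argument "motion" is a list of rows, each a list of 7 numbers: the opening in per cent of the stroke, from 0 (shut) to 100 (fully open), then the shift along the tool's x, y, z in cm, then the turn, a rotation vector about the tool's x, y, z in rad. In form: [[claw, x, y, z, rx, ry, rz], ...]. A call has exactly 10 rows; each row is the pose to reach, as a shift and turn from the pose commanded when the call began, along the tool's axes at that moment; what a row does not reach only later rows make up. A row lasts 1/8 s, in which the tool goes at most 62.5 mm and 10.7 degrees, less where a joint would pass 70% of its speed; a pose out of reach is approached as far as the arm can. A call with a gripper value outside its range is refused whole. The fingers move at their own pace and stop on an object; the grip force is fixed at half the most. Time passes only in rows, so rows that repeat a pose let the fingers close, or fill a call up. It gives the time, the measured TCP pose, the force, the opening and the grip force at its end, in the units of the state.
- get_obs(): the state, without advancing time (a new reading comes with each control period).
- camera(name): name is "side" or "top" or "wrist"; returns a dict with "pixels" (480x640x3 uint8, red, green, blue), "vfov" (degrees; the focal length in pixels is half the picture's height over the tangent of half this angle, whatever the lens; pixels are square), "cx", "cy" (the principal point, pixels), "k1" (the pictures are not rectified: a ray, as slopes to the right and down, at radius r is drawn at 1 + k1 r^2 times it, then the intrinsics apply), "cam_to_world" (4x4, takes a point from camera to world coordinates). Camera axes: x right, y down, z forward; pixel columns grow to the right and rows downward; lengths in mm; the calibration is good to about 2 mm. A picture is of the moment at which its call begins. There is no depth.
- finish_job(): hands the job in; it is judged then, once.
Trained networks look in the newest picture that a camera, given by its name, has taken for a name from the list of things; names that differ only in an ending like _2 or _b are one class to them, and where a whole thing is asked for, a point or a joint stands for the part that bears it (a point fixed in the world has none). Each returns a list of dicts, best first, with "confidence" (0 to 1); they miss things now and then, are a little off and sometimes report something else, mostly with a low value. They report only what shows in the picture. A call takes as long as a camera call. They do not tell look-alikes from the thing itself.
- regions_of(camera, query): "pixels" (480x640 bool, what is visible of it) and "bbox" ([left, top, width, height] in pixels, round what is visible of it).
The state is a dict: "clock": time; "joint_positions": joint angles; "qd": joint speeds; "joint_torque": joint torques, N m; "ee_pos": TCP position; "tool_rot": TCP orientation; "contact_force": force on the tool from outside, world axes, zero at the start; "moment": the same for the moment, N m; "finger_gap": finger opening in mm; "grip_force": force on a finger pad.
Only numpy, scipy, OpenCV 4.12 (cv2) and the standard library are available. Lean on these libraries where they do the work, as an engineer would, in place of code of your own. Each camera call takes 0.05 s, during which the arm holds its last target. There are 200 camera calls.

## Working session

There is one attempt and no reset: what is moved stays moved. The work goes in short steps, Python scripts to look and compute and a tool call to move; the robot and the scene stay as the last step left them, time stands still between calls to the robot, and variables do not carry over. Pictures are saved under pics/ and viewed, at most 10 in all, crops included, and the job is handed in when it is done.

Besides the shell and the picture viewer there is one more tool, called as a command line: name --pt "numbers of a row" for each row, then --argument value for the rest. play_rows: Moves the arm, as the interface text tells. Its arguments: {"type":"object","properties":{"motion":{"type":"array","items":{"type":"array","items":{"type":"number"}}}},"required":["motion"]}

```bash
mkdir -p pics; cat > h.py <<'E'
from plant import *
import numpy as np, cv2
def ray(c,u,v):
    f=240/np.tan(np.radians(c["vfov"])/2)
    K=np.array([[f,0,c["cx"]],[0,f,c["cy"]],[0,0,1]])
    p=cv2.undistortPoints(np.array([[[u,v]]],float),K,np.array([c["k1"],0,0,0.]))[0,0]
    T=np.array(c["cam_to_world"]); return T[:3,3],T[:3,:3]@np.array([p[0],p[1],1])
def at_z(c,u,v,z):
    o,d=ray(c,u,v); return o+d*(z-o[2])/d[2]
def proj(c,P):
    T=np.array(c["cam_to_world"]); q=T[:3,:3].T@(np.array(P)-T[:3,3]); s=q[:2]/q[2]
    f=240/np.tan(np.radians(c["vfov"])/2); s=s*(1+c["k1"]*(s@s)); return s*f+[c["cx"],c["cy"]]
def save(c,n): cv2.imwrite("pics/"+n,c["pixels"][:,:,::-1])
E
python3 - <<'E'
from h import *
for n in ["top","side"]:
    c=camera(n); save(c,n+"1.png")
    print(n,np.round(c["cam_to_world"],3).tolist(),c["vfov"],c["k1"])
    for q in ["cold_wheel","cold_handle","cold_hub","hot_handle"]:
        for r in regions_of(n,q)[:4]:
            ys,xs=np.nonzero(r["pixels"]); m=(xs.mean(),ys.mean())
            print(q,round(r["confidence"],2),r["bbox"],np.round(m,1),at_z(c,*m,105).round(),at_z(c,*m,145).round(), c["pixels"][ys,xs].mean(0).round())
print(get_obs()["tool_rot"])
E
```

```text
top [[0.025, -0.985, 0.171, 319.844], [-1.0, -0.028, -0.014, -189.07], [0.018, -0.171, -0.985, 972.909], [0.0, 0.0, 0.0, 1.0]] 56.8519419913786 -0.08531349247745633
cold_wheel 0.94 [281.8, 194.9, 54.4, 56.2] [308.4 221.2] [ 501. -173.  105.] [ 493. -174.  145.] [ 68.  89. 120.]
cold_handle 0.91 [282.4, 194.3, 57.8, 52.7] [307.9 220.8] [ 502. -172.  105.] [ 494. -173.  145.] [ 60.  84. 123.]
cold_handle 0.65 [476.6, 284.9, 60.3, 58.8] [505.9 310.5] [ 333. -569.  105.] [ 332. -551.  145.] [176. 101.  54.]
cold_hub 0.87 [481.7, 282.1, 49.8, 61.9] [507.4 310.9] [ 332. -572.  105.] [ 331. -554.  145.] [175. 101.  54.]
cold_hub 0.62 [280.8, 193.8, 55.6, 55.5] [308.7 221.1] [ 501. -174.  105.] [ 493. -175.  145.] [ 60.  85. 122.]
hot_handle 0.56 [116.0, 192.4, 62.6, 49.5] [149.2 216.4] [502. 148. 105.] [494. 132. 145.] [112.  53.  50.]
side [[-0.971, -0.182, 0.158, 351.341], [-0.241, 0.764, -0.599, 393.352], [-0.011, -0.619, -0.785, 845.365], [0.0, 0.0, 0.0, 1.0]] 57.74100313261448 -0.007504297537230859
cold_wheel 0.92 [292.3, 217.5, 54.5, 39.4] [322.  236.6] [ 497. -172.  105.] [ 489. -141
[... 269 characters left out ...]
71 [293.2, 215.7, 51.2, 40.4] [320.4 236.2] [ 501. -172.  105.] [ 493. -142.  145.] [ 64.  82. 114.]
cold_hub 0.76 [400.2, 108.8, 41.0, 38.2] [417.3 130.9] [ 335. -580.  105.] [ 336. -528.  145.] [163.  97.  58.]
cold_hub 0.66 [297.0, 215.8, 49.6, 37.7] [321.  235.7] [ 500. -174.  105.] [ 492. -143.  145.] [ 66.  84. 115.]
hot_handle 0.93 [243.7, 342.2, 61.5, 65.1] [275.4 377.8] [501. 148. 105.] [493. 162. 145.] [119.  54.  51.]
hot_handle 0.31 [296.5, 215.1, 52.0, 39.3] [320.6 236.2] [ 500. -172.  105.] [ 492. -142.  145.] [ 61.  81. 116.]
[[-9.60564869e-01  2.78055986e-01 -3.75249527e-05]
 [ 2.78055988e-01  9.60564867e-01 -5.84430729e-05]
 [ 1.97947050e-05 -6.65724004e-05 -9.99999998e-01]]
```

```bash
python3 - <<'E'
import cv2,numpy as np
t=cv2.imread("pics/top1.png");s=cv2.imread("pics/side1.png")
a=cv2.resize(t[180:260,260:360],(400,320),interpolation=3)
b=cv2.resize(s[190:270,270:370],(400,320),interpolation=3)
w=np.hstack([cv2.resize(t,(400,300-30)),cv2.resize(s,(400,270))])
cv2.imwrite("pics/m1.png",np.vstack([np.hstack([a,b]),w]))
E
```

```text
(no output)
```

View pics/m1.png

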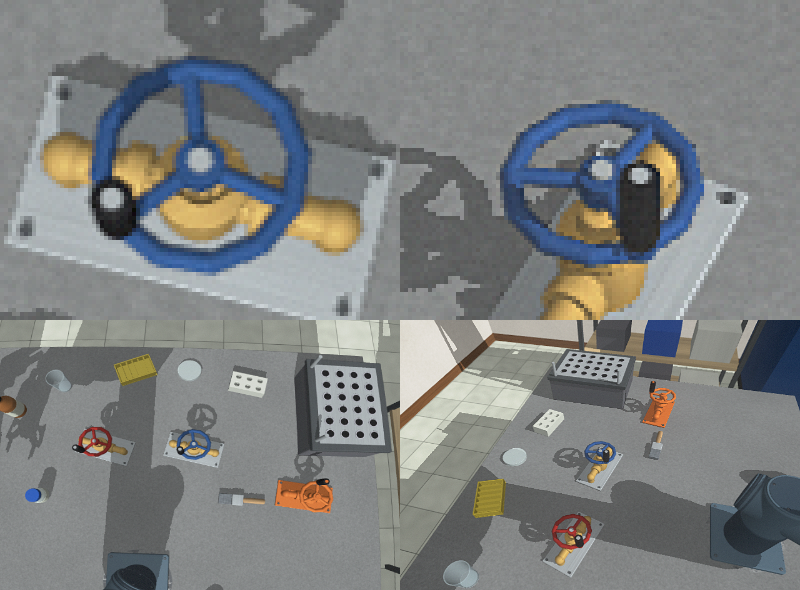

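```bash
python3 - <<'E'
from h import *
t=camera("top");s=camera("side")
def tri(a,b):
    o1,d1=ray(t,*a);o2,d2=ray(s,*b)
    A=[];B=[]
    for o,d in((o1,d1),(o2,d2)):
        d=d/np.linalg.norm(d);M=np.eye(3)-np.outer(d,d);A.append(M);B.append(M@o)
    return np.linalg.lstsq(np.vstack(A),np.hstack(B),rcond=None)[0]
H=((287.2,229.4),(329.4,233.7));C=((309.7,219.7),(320.7,231.7))
for n,(a,b),z in(("handle",H,167),("hub",C,117)):
    print(n,tri(a,b).round(1),at_z(t,*a,z).round(1),at_z(s,*b,z).round(1))
o=get_obs();print(o["clock"],o["ee_pos"],o["finger_gap"])
E
```

```text
handle [ 472.2 -135.7  166.3] [ 471.7 -135.8  167. ] [ 472.4 -135.2  167. ]
hub [ 501.5 -176.   116.1] [ 501.8 -176.   117. ] [ 500.8 -175.2  117. ]
0.6 [152.93835698 528.32517557 198.81427735] 85.32192726840061
```

play_rows --pt "100 -2.5 -2.8 0 0 0 0" --pt "100 -6.5 -7.2 0 0 0 0" --pt "100 -10.5 -11.7 0 0 0 0" --pt "100 -14.5 -16.2 0 0 0 0" --pt "100 -18.5 -20.7 0 0 0 0" --pt "100 -22.5 -25.2 0 0 0 0" --pt "100 -26.5 -29.6 0 0 0 0" --pt "100 -30.5 -34.1 0 0 0 0" --pt "100 -34.5 -38.6 0 0 0 0" --pt "100 -38.0 -42.5 0 0 0 0"

```text
clock: 1.85
ee_pos: [400.5, 12.2, 199.2]
tool_rot: [[-0.96, 0.279, 0.001], [0.279, 0.96, -0.0], [-0.001, 0.0, -1.0]]
contact_force: [1.2, 1.1, -0.5]
finger_gap: 85.4
grip_force: 0.0
```

play_rows --pt "100 -4.0 -4.4 0 0 0 0" --pt "100 -7.5 -8.4 0 0 0 0" --pt "100 -10.0 -11.2 0 0 0 0" --pt "100 -11.1 -12.4 0 0 0 0" --pt "100 -11.1 -12.4 0 0 0 0" --pt "100 -11.1 -12.4 0 0 0 0" --pt "100 -11.1 -12.4 0 0 0 0" --pt "100 -11.1 -12.4 0 0 0 0" --pt "100 -11.1 -12.4 0 0 0 0" --pt "100 -11.1 -12.4 0 0 0 0"

```text
clock: 3.1
ee_pos: [471.9, -135.4, 198.9]
tool_rot: [[-0.961, 0.278, 0.0], [0.278, 0.961, -0.0], [-0.0, 0.0, -1.0]]
contact_force: [-0.0, -0.3, -0.8]
finger_gap: 85.2
grip_force: 0.0
```

```bash
python3 - <<'E'
from h import *
o=get_obs();print(o["clock"],o["ee_pos"],o["tool_rot"],o["joint_positions"])
c=camera("wrist");save(c,"w1.png")
for P in [(472,-135.7,167),(501.3,-175.8,117)]: print(proj(c,P))
for q in["cold_handle","cold_hub"]:
  for r in regions_of("wrist",q)[:2]: print(q,r["confidence"],r["bbox"])
E
```

```text
3.1 [ 471.88695384 -135.36583315  198.86410947] [[-9.60644210e-01  2.77781737e-01  8.87060742e-05]
 [ 2.77781736e-01  9.60644214e-01 -2.01281682e-05]
 [-9.08062144e-05  5.30491908e-06 -9.99999996e-01]] [-2.90512876e+01  8.68979621e+00  9.57355261e+01  1.50740951e-03
  7.55696747e+01 -1.02923807e+02]
[323.49216698 254.45028106]
[281.78566481 284.67384755]
cold_handle 0.82 [209.8, 208.8, 148.5, 138.8]
cold_hub 0.65 [207.8, 207.0, 150.7, 138.7]
```

View pics/w1.png

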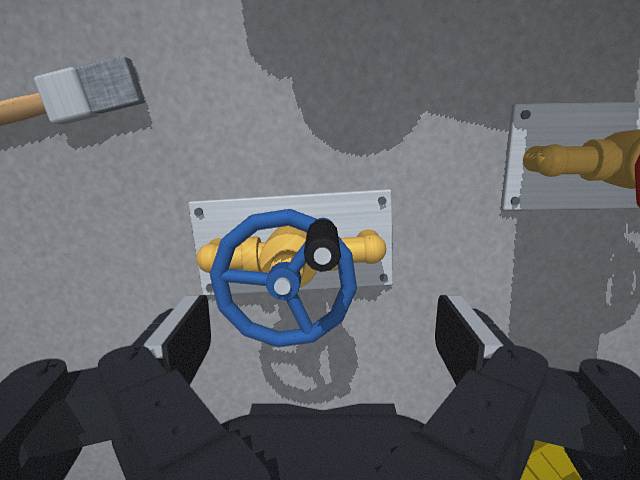

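The wrist picture shows the handle top at (322, 257) and the hub nut at (282, 286), each within 3 px of the prediction.

```bash
python3 - <<'E'
from h import *
c=camera("wrist")
print(at_z(c,322,256.5,167),at_z(c,282,286,117))
E
```

```text
[ 472.92133703 -137.02981435  167.        ] [ 502.28067562 -176.11792506  117.        ]
```

play_rows --pt "100 0 0 1.0 0 0 0" --pt "100 0 0 2.5 0 0 0" --pt "100 0 0 4.0 0 0 0" --pt "100 0 0 5.5 0 0 0" --pt "100 0 0 6.5 0 0 0" --pt "100 0 0 7.0 0 0 0" --pt "70 0 0 7.0 0 0 0" --pt "45 0 0 7.0 0 0 0" --pt "45 0 0 7.0 0 0 0" --pt "45 0 0 7.0 0 0 0"

```text
clock: 4.55
ee_pos: [472.1, -135.6, 129.1]
tool_rot: [[-0.961, 0.278, 0.001], [0.278, 0.961, -0.0], [-0.001, -0.0, -1.0]]
contact_force: [0.3, 0.5, 0.0]
finger_gap: 38.3
grip_force: 0.0
```

play_rows --pt "30 0 0 0 0 0 0" --pt "15 0 0 0 0 0 0" --pt "0 0 0 0 0 0 0" --pt "0 0 0 0 0 0 0" --pt "0 0 0 0 0 0 0" --pt "0 0 0 0 0 0 0" --pt "0 0 0 0 0 0 0" --pt "0 0 0 0 0 0 0" --pt "0 0 0 0 0 0 0" --pt "0 0 0 0 0 0 0"

```text
clock: 5.8
ee_pos: [472.0, -135.8, 129.2]
tool_rot: [[-0.961, 0.278, 0.0], [0.278, 0.961, -0.0], [-0.001, -0.0, -1.0]]
contact_force: [-2.8, -0.5, 6.2]
finger_gap: 18.3
grip_force: 58.7
```

```bash
cat > p.py <<'E'
from h import *
import sys
# args: from angle, to angle, nsteps (deg); hub C, radius 50
C=np.array([501.7,-176.0]);R=get_obs()["tool_rot"];R=np.array([[-.9606,.278,0],[.278,.9606,0],[0,0,-1]])
def P(a): a=np.radians(a);return np.array([C[0]+50*np.cos(a),C[1]+50*np.sin(a),0])
if __name__=="__main__":
    a0,a1,n=map(float,sys.argv[1:])
    for a in np.linspace(a0,a1,int(n)+1)[1:]: print(a.round(1),((R.T@(P(a)-P(a0)))/10)[:2].round(2).tolist())
E
python3 p.py 126.4 246.4 10; python3 -c "
from h import *
o=get_obs();print(o['ee_pos'],o['contact_force'],o['finger_gap'],o['clock'])"
```

```text
138.4 [0.55, -0.89]
150.4 [0.89, -1.88]
162.4 [1.03, -2.91]
174.4 [0.95, -3.96]
186.4 [0.65, -4.96]
198.4 [0.15, -5.88]
210.4 [-0.53, -6.67]
222.4 [-1.36, -7.31]
234.4 [-2.3, -7.76]
246.4 [-3.32, -8.0]
[ 471.99035115 -135.75723172  129.23809967] [-2.82787469 -0.53228142  6.16085474] 18.257958804710032 5.8
```

play_rows --pt "0 0.55 -0.89 0 0 0 0" --pt "0 0.89 -1.88 0 0 0 0" --pt "0 1.03 -2.91 0 0 0 0" --pt "0 0.95 -3.96 0 0 0 0" --pt "0 0.65 -4.96 0 0 0 0" --pt "0 0.15 -5.88 0 0 0 0" --pt "0 -0.53 -6.67 0 0 0 0" --pt "0 -1.36 -7.31 0 0 0 0" --pt "0 -2.3 -7.76 0 0 0 0" --pt "0 -3.32 -8.0 0 0 0 0"

```text
clock: 7.05
ee_pos: [481.6, -221.2, 129.1]
tool_rot: [[-0.96, 0.278, -0.0], [0.278, 0.96, 0.002], [0.001, 0.002, -1.0]]
contact_force: [1.6, 7.3, 10.2]
finger_gap: 17.9
grip_force: 59.3
```

```bash
python3 p.py 246.4 366.4 10; python3 p.py 6.4 126.4 10; python3 -c "
from h import *
o=get_obs();print(o['ee_pos'],o['contact_force'],o['finger_gap'],o['clock'])
c=camera('wrist');save(c,'w2.png');c=camera('top');cv2.imwrite('pics/t2.png',cv2.resize(c['pixels'][160:280,230:390,::-1],(640,480)))"
```

```text
258.4 [-1.04, -0.03]
270.4 [-2.07, 0.16]
282.4 [-3.04, 0.57]
294.4 [-3.9, 1.16]
306.4 [-4.62, 1.92]
318.4 [-5.16, 2.81]
330.4 [-5.51, 3.79]
342.4 [-5.65, 4.83]
354.4 [-5.56, 5.87]
366.4 [-5.27, 6.87]
18.4 [0.5, 0.92]
30.4 [1.18, 1.71]
42.4 [2.01, 2.35]
54.4 [2.95, 2.8]
66.4 [3.97, 3.04]
78.4 [5.01, 3.07]
90.4 [6.04, 2.88]
102.4 [7.01, 2.48]
114.4 [7.87, 1.88]
126.4 [8.59, 1.12]
[ 481.61833893 -221.20122487  129.12643907] [ 1.58075109  7.27551797 10.18746938] 17.90671118834959 7.05
```

View pics/w2.png

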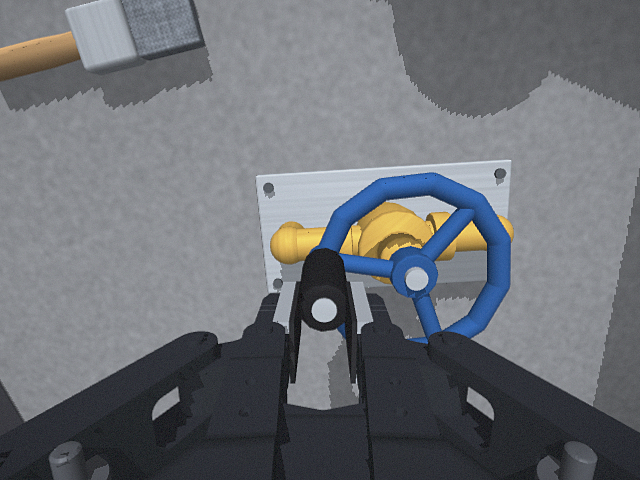

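The handle top is held between the pads at (324, 310), and the wheel has turned with it (hub nut now at (416, 278)). I'll carry on.

play_rows --pt "0 -1.04 -0.03 0 0 0 0" --pt "0 -2.07 0.16 0 0 0 0" --pt "0 -3.04 0.57 0 0 0 0" --pt "0 -3.9 1.16 0 0 0 0" --pt "0 -4.62 1.92 0 0 0 0" --pt "0 -5.16 2.81 0 0 0 0" --pt "0 -5.51 3.79 0 0 0 0" --pt "0 -5.65 4.83 0 0 0 0" --pt "0 -5.56 5.87 0 0 0 0" --pt "0 -5.27 6.87 0 0 0 0"

```text
clock: 8.4
ee_pos: [552.3, -172.1, 129.3]
tool_rot: [[-0.96, 0.279, 0.002], [0.279, 0.96, -0.003], [-0.003, -0.002, -1.0]]
contact_force: [2.3, -2.8, 4.8]
finger_gap: 18.0
grip_force: 58.8
```

play_rows --pt "0 0.5 0.92 0 0 0 0" --pt "0 1.18 1.71 0 0 0 0" --pt "0 2.01 2.35 0 0 0 0" --pt "0 2.95 2.8 0 0 0 0" --pt "0 3.97 3.04 0 0 0 0" --pt "0 5.01 3.07 0 0 0 0" --pt "0 6.04 2.88 0 0 0 0" --pt "0 7.01 2.48 0 0 0 0" --pt "0 7.87 1.88 0 0 0 0" --pt "0 8.59 1.12 0 0 0 0"

```text
clock: 9.65
ee_pos: [471.8, -135.6, 129.2]
tool_rot: [[-0.961, 0.278, 0.001], [0.278, 0.961, -0.0], [-0.001, 0.0, -1.0]]
contact_force: [3.9, -0.4, 5.4]
finger_gap: 17.6
grip_force: 59.0
```

```bash
python3 p.py 126.4 186.4 10; python3 -c "
from h import *
o=get_obs();print(o['ee_pos'],o['contact_force'],o['finger_gap'],o['clock'])"
```

```text
132.4 [0.3, -0.43]
138.4 [0.55, -0.89]
144.4 [0.75, -1.38]
150.4 [0.89, -1.88]
156.4 [0.99, -2.39]
162.4 [1.03, -2.91]
168.4 [1.02, -3.44]
174.4 [0.95, -3.96]
180.4 [0.82, -4.46]
186.4 [0.65, -4.96]
[ 471.80834415 -135.57590664  129.20608205] [ 3.87089527 -0.4338397   5.41055056] 17.626322093715295 9.65
```

play_rows --pt "0 0.3 -0.43 0 0 0 0" --pt "0 0.55 -0.89 0 0 0 0" --pt "0 0.75 -1.38 0 0 0 0" --pt "0 0.89 -1.88 0 0 0 0" --pt "0 0.99 -2.39 0 0 0 0" --pt "0 1.03 -2.91 0 0 0 0" --pt "0 1.02 -3.44 0 0 0 0" --pt "0 0.95 -3.96 0 0 0 0" --pt "0 0.82 -4.46 0 0 0 0" --pt "0 0.65 -4.96 0 0 0 0"

```text
clock: 10.9
ee_pos: [452.5, -180.8, 129.2]
tool_rot: [[-0.961, 0.278, 0.002], [0.278, 0.961, 0.001], [-0.001, 0.002, -1.0]]
contact_force: [4.5, 3.4, 6.7]
finger_gap: 17.9
grip_force: 59.0
```

```bash
for a in $(seq 186.4 16 440); do python3 - $a <<'E'
from p import *
a=float(sys.argv[1]); d=lambda b:((R.T@(P(b)-P(a)))/10)[:2].round(2).tolist()
print(a,d(a+4),d(a+8),d(a+12),d(a+16))
E
done
```

```text
186.4 [-0.14, -0.32] [-0.31, -0.62] [-0.5, -0.92] [-0.71, -1.2]
202.4 [-0.23, -0.27] [-0.47, -0.51] [-0.73, -0.75] [-1.01, -0.96]
218.4 [-0.29, -0.19] [-0.6, -0.36] [-0.91, -0.51] [-1.23, -0.64]
234.4 [-0.33, -0.1] [-0.67, -0.19] [-1.02, -0.24] [-1.36, -0.28]
250.4 [-0.35, -0.01] [-0.7, 0.01] [-1.04, 0.05] [-1.39, 0.11]
266.4 [-0.34, 0.09] [-0.67, 0.2] [-0.99, 0.33] [-1.3, 0.49]
282.4 [-0.3, 0.18] [-0.59, 0.38] [-0.86, 0.59] [-1.12, 0.83]
298.4 [-0.24, 0.25] [-0.46, 0.52] [-0.66, 0.81] [-0.85, 1.1]
314.4 [-0.16, 0.31] [-0.3, 0.63] [-0.42, 0.96] [-0.51, 1.3]
330.4 [-0.07, 0.34] [-0.11, 0.69] [-0.14, 1.04] [-0.13, 1.39]
346.4 [0.03, 0.35] [0.08, 0.69] [0.16, 1.03] [0.25, 1.37]
362.4 [0.12, 0.33] [0.27, 0.64] [0.43, 0.95] [0.62, 1.25]
378.4 [0.21, 0.28] [0.43, 0.55] [0.68, 0.79] [0.94, 1.03]
394.4 [0.28, 0.21] [0.57, 0.4] [0.87, 0.58] [1.19, 0.73]
410.4 [0.32, 0.13] [0.66, 0.23] [1.0, 0.31] [1.34, 0.37]
426.4 [0.35, 0.03] [0.7, 0.04] [1.04, 0.03] [1.39, -0.01]
```

play_rows --pt "0 -0.07 -0.16 0 0 0 0" --pt "0 -0.14 -0.32 0 0 0 0" --pt "0 -0.22 -0.47 0 0 0 0" --pt "0 -0.31 -0.62 0 0 0 0" --pt "0 -0.4 -0.77 0 0 0 0" --pt "0 -0.5 -0.92 0 0 0 0" --pt "0 -0.6 -1.06 0 0 0 0" --pt "0 -0.71 -1.2 0 0 0 0" --pt "0 -0.71 -1.2 0 0 0 0" --pt "0 -0.71 -1.2 0 0 0 0"

```text
clock: 12.15
ee_pos: [455.7, -194.0, 129.2]
tool_rot: [[-0.961, 0.278, 0.001], [0.278, 0.961, 0.001], [-0.001, 0.002, -1.0]]
contact_force: [3.7, 3.0, 6.8]
finger_gap: 17.9
grip_force: 59.1
```

play_rows --pt "0 -0.11 -0.14 0 0 0 0" --pt "0 -0.23 -0.27 0 0 0 0" --pt "0 -0.35 -0.39 0 0 0 0" --pt "0 -0.47 -0.51 0 0 0 0" --pt "0 -0.6 -0.63 0 0 0 0" --pt "0 -0.73 -0.75 0 0 0 0" --pt "0 -0.87 -0.86 0 0 0 0" --pt "0 -1.01 -0.96 0 0 0 0" --pt "0 -1.01 -0.96 0 0 0 0" --pt "0 -1.01 -0.96 0 0 0 0"

```text
clock: 13.4
ee_pos: [462.4, -205.6, 129.1]
tool_rot: [[-0.961, 0.278, 0.0], [0.278, 0.961, 0.002], [0.0, 0.002, -1.0]]
contact_force: [2.6, 3.2, 8.4]
finger_gap: 17.9
grip_force: 59.3
```

play_rows --pt "0 -0.14 -0.1 0 0 0 0" --pt "0 -0.29 -0.19 0 0 0 0" --pt "0 -0.44 -0.28 0 0 0 0" --pt "0 -0.6 -0.36 0 0 0 0" --pt "0 -0.75 -0.44 0 0 0 0" --pt "0 -0.91 -0.51 0 0 0 0" --pt "0 -1.07 -0.58 0 0 0 0" --pt "0 -1.23 -0.64 0 0 0 0" --pt "0 -1.23 -0.64 0 0 0 0" --pt "0 -1.23 -0.64 0 0 0 0"

```text
clock: 14.65
ee_pos: [471.9, -215.2, 129.1]
tool_rot: [[-0.961, 0.278, -0.001], [0.278, 0.961, 0.002], [0.001, 0.002, -1.0]]
contact_force: [0.5, 3.8, 9.7]
finger_gap: 17.8
grip_force: 59.4
```

play_rows --pt "0 -0.16 -0.05 0 0 0 0" --pt "0 -0.33 -0.1 0 0 0 0" --pt "0 -0.5 -0.15 0 0 0 0" --pt "0 -0.67 -0.19 0 0 0 0" --pt "0 -0.85 -0.22 0 0 0 0" --pt "0 -1.02 -0.24 0 0 0 0" --pt "0 -1.19 -0.26 0 0 0 0" --pt "0 -1.36 -0.28 0 0 0 0" --pt "0 -1.36 -0.28 0 0 0 0" --pt "0 -1.36 -0.28 0 0 0 0"

```text
clock: 15.9
ee_pos: [483.8, -221.9, 129.1]
tool_rot: [[-0.961, 0.278, -0.001], [0.278, 0.961, 0.002], [0.002, 0.001, -1.0]]
contact_force: [-0.2, 2.3, 9.4]
finger_gap: 18.3
grip_force: 59.4
```

play_rows --pt "0 -0.17 -0.01 0 0 0 0" --pt "0 -0.35 -0.01 0 0 0 0" --pt "0 -0.52 0 0 0 0 0" --pt "0 -0.7 0.01 0 0 0 0" --pt "0 -0.87 0.03 0 0 0 0" --pt "0 -1.04 0.05 0 0 0 0" --pt "0 -1.21 0.08 0 0 0 0" --pt "0 -1.39 0.11 0 0 0 0" --pt "0 -1.39 0.11 0 0 0 0" --pt "0 -1.39 0.11 0 0 0 0"

```text
clock: 17.15
ee_pos: [497.3, -225.1, 129.1]
tool_rot: [[-0.961, 0.278, -0.002], [0.278, 0.961, 0.001], [0.002, 0.0, -1.0]]
contact_force: [-1.1, 0.6, 8.8]
finger_gap: 17.8
grip_force: 59.4
```

play_rows --pt "0 -0.17 0.04 0 0 0 0" --pt "0 -0.34 0.09 0 0 0 0" --pt "0 -0.51 0.14 0 0 0 0" --pt "0 -0.67 0.2 0 0 0 0" --pt "0 -0.83 0.26 0 0 0 0" --pt "0 -0.99 0.33 0 0 0 0" --pt "0 -1.15 0.41 0 0 0 0" --pt "0 -1.3 0.49 0 0 0 0" --pt "0 -1.3 0.49 0 0 0 0" --pt "0 -1.3 0.49 0 0 0 0"

```text
clock: 18.4
ee_pos: [511.1, -224.6, 129.1]
tool_rot: [[-0.961, 0.278, -0.002], [0.278, 0.961, 0.0], [0.002, -0.0, -1.0]]
contact_force: [-1.6, 0.0, 9.5]
finger_gap: 18.0
grip_force: 59.3
```

play_rows --pt "0 -0.15 0.09 0 0 0 0" --pt "0 -0.3 0.18 0 0 0 0" --pt "0 -0.45 0.28 0 0 0 0" --pt "0 -0.59 0.38 0 0 0 0" --pt "0 -0.73 0.48 0 0 0 0" --pt "0 -0.86 0.59 0 0 0 0" --pt "0 -0.99 0.71 0 0 0 0" --pt "0 -1.12 0.83 0 0 0 0" --pt "0 -1.12 0.83 0 0 0 0" --pt "0 -1.12 0.83 0 0 0 0"

```text
clock: 19.65
ee_pos: [524.4, -220.2, 129.2]
tool_rot: [[-0.961, 0.278, -0.001], [0.278, 0.961, -0.001], [0.001, -0.001, -1.0]]
contact_force: [-0.3, -1.6, 8.1]
finger_gap: 17.7
grip_force: 59.2
```

play_rows --pt "0 -0.12 0.12 0 0 0 0" --pt "0 -0.24 0.25 0 0 0 0" --pt "0 -0.35 0.38 0 0 0 0" --pt "0 -0.46 0.52 0 0 0 0" --pt "0 -0.56 0.66 0 0 0 0" --pt "0 -0.66 0.81 0 0 0 0" --pt "0 -0.76 0.95 0 0 0 0" --pt "0 -0.85 1.1 0 0 0 0" --pt "0 -0.85 1.1 0 0 0 0" --pt "0 -0.85 1.1 0 0 0 0"

```text
clock: 20.9
ee_pos: [536.0, -212.3, 129.2]
tool_rot: [[-0.961, 0.278, -0.001], [0.278, 0.961, -0.001], [0.0, -0.001, -1.0]]
contact_force: [0.6, -2.3, 6.7]
finger_gap: 17.6
grip_force: 59.1
```

play_rows --pt "0 -0.08 0.15 0 0 0 0" --pt "0 -0.16 0.31 0 0 0 0" --pt "0 -0.23 0.47 0 0 0 0" --pt "0 -0.3 0.63 0 0 0 0" --pt "0 -0.36 0.79 0 0 0 0" --pt "0 -0.42 0.96 0 0 0 0" --pt "0 -0.47 1.13 0 0 0 0" --pt "0 -0.51 1.3 0 0 0 0" --pt "0 -0.51 1.3 0 0 0 0" --pt "0 -0.51 1.3 0 0 0 0"

```text
clock: 22.15
ee_pos: [545.0, -201.4, 129.3]
tool_rot: [[-0.961, 0.278, 0.0], [0.278, 0.961, -0.002], [-0.001, -0.001, -1.0]]
contact_force: [1.0, -2.5, 6.1]
finger_gap: 18.1
grip_force: 59.0
```

play_rows --pt "0 -0.04 0.17 0 0 0 0" --pt "0 -0.07 0.34 0 0 0 0" --pt "0 -0.09 0.51 0 0 0 0" --pt "0 -0.11 0.69 0 0 0 0" --pt "0 -0.13 0.86 0 0 0 0" --pt "0 -0.14 1.04 0 0 0 0" --pt "0 -0.14 1.21 0 0 0 0" --pt "0 -0.13 1.39 0 0 0 0" --pt "0 -0.13 1.39 0 0 0 0" --pt "0 -0.13 1.39 0 0 0 0"

```text
clock: 23.4
ee_pos: [550.5, -188.3, 129.3]
tool_rot: [[-0.961, 0.278, 0.001], [0.278, 0.961, -0.001], [-0.002, -0.001, -1.0]]
contact_force: [2.8, -2.9, 6.0]
finger_gap: 17.7
grip_force: 58.9
```

play_rows --pt "0 0.01 0.17 0 0 0 0" --pt "0 0.03 0.35 0 0 0 0" --pt "0 0.05 0.52 0 0 0 0" --pt "0 0.08 0.69 0 0 0 0" --pt "0 0.12 0.86 0 0 0 0" --pt "0 0.16 1.03 0 0 0 0" --pt "0 0.2 1.2 0 0 0 0" --pt "0 0.25 1.37 0 0 0 0" --pt "0 0.25 1.37 0 0 0 0" --pt "0 0.25 1.37 0 0 0 0"

```text
clock: 24.65
ee_pos: [552.2, -174.0, 129.2]
tool_rot: [[-0.961, 0.278, 0.002], [0.278, 0.961, -0.001], [-0.002, -0.0, -1.0]]
contact_force: [4.5, -0.9, 5.5]
finger_gap: 17.8
grip_force: 58.9
```

play_rows --pt "0 0.06 0.17 0 0 0 0" --pt "0 0.12 0.33 0 0 0 0" --pt "0 0.19 0.49 0 0 0 0" --pt "0 0.27 0.64 0 0 0 0" --pt "0 0.35 0.8 0 0 0 0" --pt "0 0.43 0.95 0 0 0 0" --pt "0 0.52 1.1 0 0 0 0" --pt "0 0.62 1.25 0 0 0 0" --pt "0 0.62 1.25 0 0 0 0" --pt "0 0.62 1.25 0 0 0 0"

```text
clock: 25.9
ee_pos: [549.7, -159.8, 129.2]
tool_rot: [[-0.961, 0.278, 0.002], [0.278, 0.961, 0.0], [-0.002, 0.001, -1.0]]
contact_force: [3.9, -0.6, 6.0]
finger_gap: 17.9
grip_force: 58.9
```

play_rows --pt "0 0.1 0.14 0 0 0 0" --pt "0 0.21 0.28 0 0 0 0" --pt "0 0.32 0.42 0 0 0 0" --pt "0 0.43 0.55 0 0 0 0" --pt "0 0.55 0.67 0 0 0 0" --pt "0 0.68 0.79 0 0 0 0" --pt "0 0.81 0.91 0 0 0 0" --pt "0 0.94 1.03 0 0 0 0" --pt "0 0.94 1.03 0 0 0 0" --pt "0 0.94 1.03 0 0 0 0"

```text
clock: 27.15
ee_pos: [543.4, -147.0, 129.2]
tool_rot: [[-0.961, 0.278, 0.001], [0.278, 0.961, 0.001], [-0.001, 0.001, -1.0]]
contact_force: [3.7, 1.5, 6.3]
finger_gap: 18.2
grip_force: 59.0
```

play_rows --pt "0 0.14 0.11 0 0 0 0" --pt "0 0.28 0.21 0 0 0 0" --pt "0 0.42 0.31 0 0 0 0" --pt "0 0.57 0.4 0 0 0 0" --pt "0 0.72 0.49 0 0 0 0" --pt "0 0.87 0.58 0 0 0 0" --pt "0 1.03 0.66 0 0 0 0" --pt "0 1.19 0.73 0 0 0 0" --pt "0 1.19 0.73 0 0 0 0" --pt "0 1.19 0.73 0 0 0 0"

```text
clock: 28.4
ee_pos: [533.7, -136.5, 129.2]
tool_rot: [[-0.961, 0.278, 0.001], [0.278, 0.961, 0.001], [-0.0, 0.001, -1.0]]
contact_force: [3.3, 0.9, 7.4]
finger_gap: 18.1
grip_force: 59.0
```

play_rows --pt "0 0.16 0.07 0 0 0 0" --pt "0 0.32 0.13 0 0 0 0" --pt "0 0.49 0.18 0 0 0 0" --pt "0 0.66 0.23 0 0 0 0" --pt "0 0.83 0.27 0 0 0 0" --pt "0 1.0 0.31 0 0 0 0" --pt "0 1.17 0.34 0 0 0 0" --pt "0 1.34 0.37 0 0 0 0" --pt "0 1.34 0.37 0 0 0 0" --pt "0 1.34 0.37 0 0 0 0"

```text
clock: 29.65
ee_pos: [521.5, -129.2, 129.2]
tool_rot: [[-0.961, 0.278, 0.0], [0.278, 0.961, 0.001], [0.0, 0.001, -1.0]]
contact_force: [2.5, 1.5, 8.2]
finger_gap: 17.9
grip_force: 59.1
```

play_rows --pt "0 0.17 0.02 0 0 0 0" --pt "0 0.35 0.03 0 0 0 0" --pt "0 0.52 0.04 0 0 0 0" --pt "0 0.7 0.04 0 0 0 0" --pt "0 0.87 0.04 0 0 0 0" --pt "0 1.04 0.03 0 0 0 0" --pt "0 1.22 0.01 0 0 0 0" --pt "0 1.39 -0.01 0 0 0 0" --pt "0 1.39 -0.01 0 0 0 0" --pt "0 1.39 -0.01 0 0 0 0"

```text
clock: 30.9
ee_pos: [512.5, -126.5, 129.4]
tool_rot: [[-0.96, 0.279, 0.009], [0.279, 0.96, -0.001], [-0.009, 0.002, -1.0]]
contact_force: [15.4, -0.3, -2.5]
finger_gap: 17.6
grip_force: 58.8
```

```bash
for a in 442.4 458.4; do python3 - $a <<'E'
from p import *
a=float(sys.argv[1]); d=lambda b:((R.T@(P(b)-P(a)))/10)[:2].round(2).tolist()
print(a,d(a+4),d(a+8),d(a+12),d(a+16))
print("back",[d(a-9*i) for i in range(1,13)])
E
done
```

```text
442.4 [0.34, -0.06] [0.68, -0.15] [1.01, -0.26] [1.33, -0.4]
back [[-0.78, 0.06], [-1.56, -0.01], [-2.33, -0.2], [-3.05, -0.51], [-3.71, -0.92], [-4.31, -1.44], [-4.81, -2.04], [-5.22, -2.71], [-5.51, -3.44], [-5.69, -4.2], [-5.74, -4.98], [-5.67, -5.77]]
458.4 [0.31, -0.16] [0.61, -0.33] [0.9, -0.53] [1.17, -0.75]
back [[-0.74, 0.27], [-1.51, 0.42], [-2.29, 0.45], [-3.07, 0.35], [-3.82, 0.14], [-4.54, -0.19], [-5.19, -0.63], [-5.76, -1.17], [-6.24, -1.79], [-6.63, -2.47], [-6.89, -3.21], [-7.04, -3.98]]
```

play_rows --pt "0 0.17 -0.03 0 0 0 0" --pt "0 0.34 -0.06 0 0 0 0" --pt "0 0.5 -0.1 0 0 0 0" --pt "0 0.5 -0.1 0 0 0 0" --pt "0 0.5 -0.1 0 0 0 0" --pt "0 0.5 -0.1 0 0 0 0" --pt "0 0.5 -0.1 0 0 0 0" --pt "0 0.5 -0.1 0 0 0 0" --pt "0 0.5 -0.1 0 0 0 0" --pt "0 0.5 -0.1 0 0 0 0"

```text
clock: 32.15
ee_pos: [511.8, -126.6, 129.6]
tool_rot: [[-0.96, 0.279, 0.017], [0.279, 0.96, -0.002], [-0.017, 0.003, -1.0]]
contact_force: [28.6, -1.4, -11.5]
finger_gap: 17.8
grip_force: 59.0
```

```bash
python3 - <<'E'
from h import *
c=camera('wrist');save(c,'w3.png'); o=get_obs(); print(o['ee_pos'],o['contact_force'],o['moment'])
E
```

```text
[ 511.79739915 -126.58120885  129.60723557] [ 28.05112254   0.40425008 -11.42246513] [ 0.03601058 -4.90385753  0.02075913]
```

View pics/w3.png

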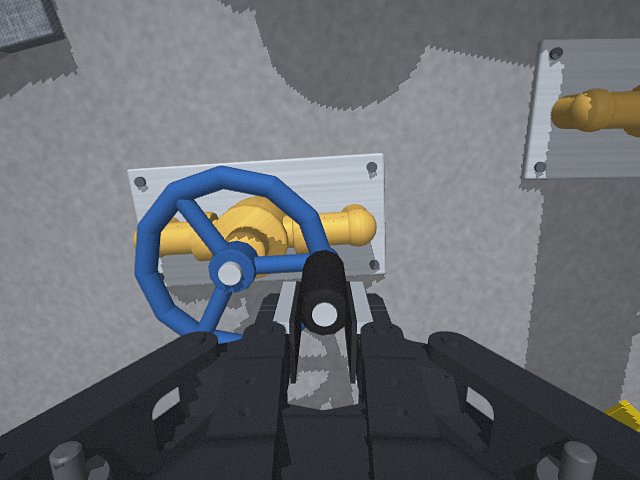

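The wheel is on its stop: the force rose to 28 N with no further motion, at handle angle about 77.6° and about 1.86 turns in all. Next comes the quarter turn back.

play_rows --pt "0 -0.28 0.14 0 0 0 0" --pt "0 -1.28 0.16 0 0 0 0" --pt "0 -2.06 0.09 0 0 0 0" --pt "0 -2.83 -0.1 0 0 0 0" --pt "0 -3.55 -0.41 0 0 0 0" --pt "0 -4.21 -0.82 0 0 0 0" --pt "0 -4.81 -1.34 0 0 0 0" --pt "0 -5.31 -1.94 0 0 0 0" --pt "0 -5.72 -2.61 0 0 0 0" --pt "0 -6.01 -3.34 0 0 0 0"

```text
clock: 33.45
ee_pos: [552.2, -173.5, 129.2]
tool_rot: [[-0.961, 0.278, 0.001], [0.278, 0.961, 0.002], [-0.001, 0.002, -1.0]]
contact_force: [3.4, 2.7, 7.0]
finger_gap: 17.8
grip_force: 61.5
```

play_rows --pt "0 -0.1 -0.4 0 0 0 0" --pt "0 -0.18 -0.76 0 0 0 0" --pt "0 -0.21 -1.0 0 0 0 0" --pt "0 -0.24 -1.28 0 0 0 0" --pt "0 -0.24 -1.28 0 0 0 0" --pt "0 -0.24 -1.28 0 0 0 0" --pt "0 -0.24 -1.28 0 0 0 0" --pt "0 -0.24 -1.28 0 0 0 0" --pt "0 -0.24 -1.28 0 0 0 0" --pt "0 -0.24 -1.28 0 0 0 0"

```text
clock: 34.7
ee_pos: [550.8, -187.2, 129.3]
tool_rot: [[-0.961, 0.278, 0.001], [0.278, 0.961, 0.0], [-0.001, 0.0, -1.0]]
contact_force: [3.9, -0.5, 6.1]
finger_gap: 17.8
grip_force: 61.5
```

play_rows --pt "25 0 0 0 0 0 0" --pt "50 0 0 0 0 0 0" --pt "70 0 0 0 0 0 0" --pt "70 0 0 0 0 0 0" --pt "70 0 0 0 0 0 0" --pt "70 0 0 -1.0 0 0 0" --pt "70 0 0 -3.0 0 0 0" --pt "70 0 0 -5.5 0 0 0" --pt "70 0 0 -8.0 0 0 0" --pt "70 0 0 -10.0 0 0 0"

```text
clock: 35.95
ee_pos: [550.6, -187.7, 230.9]
tool_rot: [[-0.961, 0.278, 0.002], [0.278, 0.961, -0.001], [-0.002, -0.0, -1.0]]
contact_force: [0.2, -0.9, -0.4]
finger_gap: 59.9
grip_force: 0.0
```

play_rows --pt "70 0 0 -2 0 0 0" --pt "70 2 0 -3 0 0 0" --pt "70 4 0 -3 0 0 0" --pt "70 4 0 -3 0 0 0" --pt "70 4 0 -3 0 0 0" --pt "70 4 0 -3 0 0 0" --pt "70 4 0 -3 0 0 0" --pt "70 4 0 -3 0 0 0" --pt "70 4 0 -3 0 0 0" --pt "70 4 0 -3 0 0 0"

```text
clock: 37.2
ee_pos: [511.9, -176.4, 258.8]
tool_rot: [[-0.961, 0.278, -0.0], [0.278, 0.961, 0.0], [0.0, 0.0, -1.0]]
contact_force: [-0.3, 1.4, -0.0]
finger_gap: 59.6
grip_force: 0.0
```

```bash
python3 - <<'E'
from h import *
c=camera('wrist');save(c,'w4.png'); o=get_obs(); print(o['ee_pos'],o['contact_force'])
for a in (-12.6,77.5): print(a,proj(c,(501.7+50*np.cos(np.radians(a)),-176+50*np.sin(np.radians(a)),167)))
E
```

```text
[ 511.93869266 -176.40428967  258.80523159] [ 0.91159306  0.17441603 -0.26359606]
-12.6 [324.48186817 280.20807213]
77.5 [389.51604569 211.15549964]
```

View pics/w4.png

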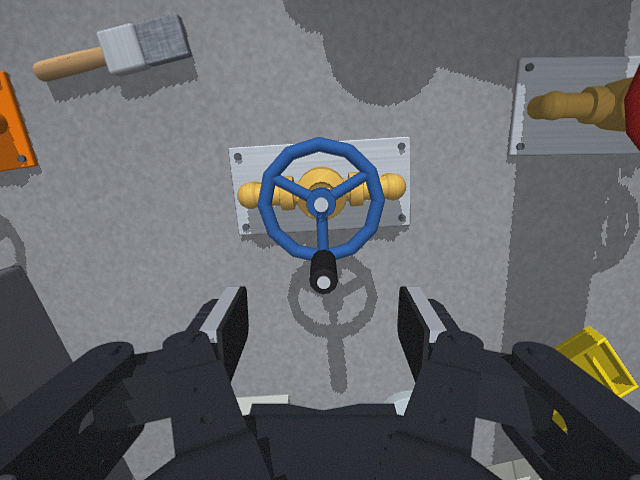

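The handle top is at (323, 282) and the prediction for −12.6° was (324, 280). The wheel is therefore a quarter turn back from the stop, and the gripper is clear.

```bash
python3 -c "
from plant import *
print(finish_job())"
```

```text
the job is handed in; nothing more can be done
None
```

The cold-water valve was opened about 1.86 turns to its stop, turned back about 90° and released with the gripper clear; the red wheel was never touched, and the job is handed in (no verdict was returned).

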